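# Unhasp and open the red parts chest

## Robot

A 6-joint arm with a two-finger parallel gripper is mounted at the origin on a cart in front of the work surface, level with it; the furniture and walls round the work are solid. World frame = base frame: x ahead of the robot, y to its left, z up, the work surface at z = 0. Lengths are in m, angles in degrees, forces in N, time in s.
With the tool pointing down it reaches from about 0.3 to 0.75 m from the base axis. Payload 8.5 kg.
Tool frame: the origin (TCP) lies on the centre line of the jaws, within the pads' length; the fingertips stand 19 mm ahead of it and the grasp point (between the pads) is the TCP (env.tcp_to_tips is the z of the fingertips in the tool frame, in m); z points along the fingers, y is the line along which they close (so a half turn about z gives the same grasp; the last joint's range is limited). The gripper opens to 85 mm and grips with 20 to 120 N. Pads are 22 mm wide; open, the fingers measure 114 mm over their backs; the gripper's body (76 mm by 85 mm) begins 54 mm behind the grasp point. The pads swing forward as they close: fully open they stand 13 mm farther back than shut.
Start: joints at [-76.794, 21.807, 74.336, -0, 83.858, -12.336], TCP at [0.237, -0.496, 0.25] pointing down, gripper open.
Joint ranges: [-178.18, 178.18], [-50.72, 133.34], [12.68, 142.11], [-81.47, 261.47], [9.98, 163.14], [-165.26, 165.26]. Speed limits (degrees/s): [136.94, 136.94, 180, 180, 180, 180].

## Interface

Orientations are given as a 3x3 rotation matrix whose columns are the frame's x, y, z axes.
In Python, from rig import env gives the robot as it stands.
- The arm moves only by the tool servo_tool, never from a script. Its argument "steps" is a list of rows, each an object of numbers: "tx", "ty", "tz": the shift along the world's x, y, z in cm; "yaw": the turn about the world's z in degrees; "claw": the finger opening in cm, from 0 to 8.54. In form: [{"tx": .., "ty": .., "tz": .., "yaw": .., "claw": ..}, ...]. A call has 1 to 20 rows; each row shifts and turns the commanded pose from where the row before left it; what a row does not reach is not made up. A row lasts 1/10 s, in which the tool goes at most 50 mm and 8.59 degrees, less where a joint would pass 70% of its speed; a pose out of reach is approached as far as the arm can. A call with a gripper value outside its range is refused whole. The fingers move at their own pace and stop on an object; "newtons" is the grip in N (left out, the last holds). Time passes only in rows, so rows that do not move let the fingers close. It gives the time, the measured TCP pose, the force, the opening and the grip force at its end, in the units of the state.
- env.observe(): the state, without advancing time (a new reading comes with each control period).
- env.get_image(name): name is "scene" or "side" or "wrist"; returns (picture, depth): 384x512x3 uint8, red, green, blue; 384x512 float32, m along the optical axis (not along the pixel's ray), 0 where there is no reading.
- env.camera_model(name): a dict with "fovy" (degrees; the focal length in pixels is half the picture's height over the tangent of half this angle, whatever the lens; pixels are square), "cx", "cy" (the principal point, pixels), "T" (4x4, takes a point from camera to world coordinates). Camera axes: x right, y down, z forward; pixel columns grow to the right and rows downward; lengths in m; the calibration is good to about 2 mm. A picture is of the moment at which its call begins: read the wrist's pose just before it. camera_model takes no time and is no camera call; for the wrist camera it gives the pose at the moment of the call.
- env.close_job(): hands the job in; it is judged then, once.
The state is a dict: "time_s": time; "q": joint angles; "qvel": joint speeds; "joint_efforts": joint torques, N m; "position": TCP position; "tool_rot": TCP orientation; "ft_force": force on the tool from outside, world axes, zero at the start; "wrist_torque": the same for the moment, N m; "grip_width": finger opening in m; "gripper_force": force on a finger pad.
Only numpy, scipy, OpenCV 4.12 (cv2) and the standard library are available. Lean on these libraries where they do the work, as an engineer would, in place of code of your own. Each camera call takes 0.05 s, during which the arm holds its last target. There are 200 camera calls.

## Task

Open the red parts chest: with its lid still down, flip the hasp on its front off the staple and swing it outward and up until it stands at least level, where it stays by itself. Then raise the lid by the black T-handle on top to at least 50 degrees, where it also stays, and let go with the hasp still clear. Leave the green chest hasped and shut.

Things in the scene. Friction and masses are not known exactly. Their poses are not given: they have to be found in the camera images.
- red_chest: red steel chest fixed to the bench, 150 deep (x) x 150 wide (y) x 85 mm plus a 10 mm lid (its top at 95.5); a green twin stands beside it, left or right. Origin: centre of its underside; x points from the hasp side (front, facing the robot) to the back, z up. Lid shut, in this frame, mm: hasp pin at (-81, 0, 92.5), lid hinge at (75, 0, 85.5), both along y; handle centre at (-10, 0, 125.5).
- red_hasp (a joint): hasp on the red lid's front edge, rad: 0 = hangs over the staple (starts 0 to 0.1), 1.57 = level, pointing forward, stop 2.0. Stiff hinge, stays where left; about 2 N at its end moves it. Steel leaf 22 wide (y), 4 thick, 38 mm long; its slot fits round a staple that ends 10 mm in front of the pin. While it hangs there the lid rises at most some 0.05 rad.
- red_tab (a point): centre of the yellow roller on the lifting tab at the hasp's foot: lies along the chest's y, 30 mm long, 12 across, turns freely on its pin. When the hasp hangs: 30 mm in front of the hasp pin and 25 below it, 67 above the bench, 36 in front of the chest wall; moves with the hasp. Pinch it end to end from above (across the chest's y): it turns in the pads as the hasp swings.
- red_lid (a joint): the red chest's lid, in rad: 0 = shut, grows as it opens upward about its back edge, stop at 1.4. The stiff hinge holds it at any angle; lifting it at the handle takes about 8 N.
- green_hasp (a joint): the green chest's hasp, same meaning as red_hasp; starts at 0 and is to be left alone.
- green_lid (a joint): the green chest's lid, same meaning as red_lid; starts shut and is to be left alone.
- red_handle (a point): centre of the black cross bar of the T-handle on the red lid: along the chest's y, 36 mm long, 18 across, turns freely on its pin, on a 10 mm stem; centre 30 mm above the lid's top (125.5 above the bench when shut), 85 in front of the lid hinge and 40 above it; moves with the lid. Pinch it end to end from above: it turns in the pads as the lid swings.

How it is judged (in metres and radians):
On the way:
1. the red chest's hasp is swung up to level or beyond (over 1.4 rad) while its lid is still down (under 0.2 rad) (value of joint red_hasp above 1.4 rad and value of joint red_lid below 0.2 rad), for 0.2 s.
At the end, for the whole second after the job is handed in: The red chest's lid stands open by more than 0.8 rad (46 degrees) and is at rest, its hasp is still swung clear by more than 1.3 rad (75 degrees), and the green chest is shut (lid under 0.05 rad) with its hasp down (under 0.2 rad) (value of joint red_lid above 0.8 rad and value of joint red_hasp above 1.3 rad and velocity of joint red_lid between -0.05 and 0.05 rad/s and value of joint green_lid below 0.05 rad and value of joint green_hasp below 0.2 rad); the robot touches nothing.
It fails at once if the green chest's lid is lifted (over 0.1 rad) or its hasp flipped (over 0.4 rad) (value of joint green_lid above 0.1 rad or value of joint green_hasp above 0.4 rad).
It also fails if it takes over 48 s, if anything falls off the work surface, if the arm or the gripper's body presses on something with over 40 N, if the wrist force passes 120 N, or if a joint passes its speed limit or range.

## Working session

There is one attempt and no reset: what is moved stays moved. The work goes in short steps, Python scripts to look and compute and a tool call to move; the robot and the scene stay as the last step left them, time stands still between calls to the robot, and variables do not carry over. Pictures are saved under pics/ and viewed, at most 10 in all, crops included, and the job is handed in when it is done.

Besides the shell and the picture viewer there is one more tool, called after "Call:" by a JSON object that holds its "fn" and its "kwargs", one argument or row to a line. servo_tool: Moves the arm, as the interface text tells. Its arguments: {"type":"object","properties":{"steps":{"type":"array"},"newtons":{"type":"number"}},"required":["steps"]}

```bash
mkdir -p pics; cat > h.py <<'E'
import numpy as np, cv2
from rig import env
def cloud(name):
    m=env.camera_model(name); im,d=env.get_image(name)
    h,w=d.shape; f=h/2/np.tan(np.radians(m["fovy"])/2)
    u,v=np.meshgrid(np.arange(w),np.arange(h))
    P=np.stack([(u-m["cx"])/f*d,(v-m["cy"])/f*d,d,np.ones_like(d)],-1)@np.array(m["T"]).T
    return im,d,P[...,:3]
E
python3 - <<'E'
from h import *
s=env.observe();print(s["time_s"],s["position"],s["tool_rot"])
ims=[]
for n in ["scene","side"]:
    im,d,P=cloud(n); np.savez(n+".npz",im=im,d=d,P=P)
    cv2.imwrite(f"pics/{n}0.png",im[...,::-1])
    hsv=cv2.cvtColor(im,cv2.COLOR_RGB2HSV).astype(int);H,S,V=hsv[...,0],hsv[...,1],hsv[...,2]
    red=((H<8)|(H>172))&(S>120)&(d>0); yel=(H>20)&(H<35)&(S>120)&(d>0)
    print(n,red.sum(),yel.sum())
    nl,l,st,c=cv2.connectedComponentsWithStats(yel.astype(np.uint8))
    for i in range(1,nl):
        if st[i,4]>15: print("yel",c[i],st[i,4],np.median(P[l==i],0),P[l==i].min(0),P[l==i].max(0))
    top=red&(abs(P[...,2]-.0955)<.006)
    if top.sum()>20:
        r=cv2.minAreaRect((P[top][:,:2]*1000).astype(np.float32));print("lid",top.sum(),r)
E
```

```text
0.0 [ 0.23707348 -0.49598015  0.24970473] [[ 9.02261653e-01  4.31188822e-01 -3.31855745e-04]
 [ 4.31188823e-01 -9.02260530e-01  1.46094216e-03]
 [ 3.30521590e-04 -1.46124458e-03 -9.99998878e-01]]
scene 6540 1220
yel [207.27586207   7.34482759] 29 [0.873162   0.10294825 0.48362247] [0.8605712  0.09408661 0.47382801] [0.87586369 0.11977802 0.50021335]
yel [267.96703297  20.32967033] 182 [ 0.871887   -0.18670311  0.44985124] [ 0.86415279 -0.20638131  0.40068325] [ 0.89879385 -0.17812372  0.49465672]
yel [315.31443299  64.20618557] 194 [ 0.76760955 -0.34484461  0.30504578] [ 0.7366251  -0.39099069  0.26262276] [ 0.80362771 -0.31852046  0.34120767]
yel [288.55445545  92.9950495 ] 202 [ 0.8090317  -0.24474393  0.21082414] [ 0.79298978 -0.28017604  0.17924561] [ 0.84277798 -0.19570789  0.23142256]
yel [287.74747475 126.41414141] 99 [ 0.8017597  -0.24321153  0.08367431] [ 0.79221587 -0.27006002  0.06273909] [ 0.82181491 -0.20419315  0.11154695]
yel [271.36       139.81333333] 75 [ 0.790809   -0.11438231  0.06554304] [ 0.76899707 -0.13679525  0.04676065] [ 0.81245121 -0.10698118  0.08575997]

[... 2447 characters left out ...]
06830328]
yel [326.4        142.51666667] 60 [ 0.63966356 -0.29117572  0.01799431] [ 0.62816929 -0.31333129  0.00740736] [ 0.65887079 -0.28161434  0.02886333]
yel [289.52380952 153.14285714] 21 [ 0.69919244 -0.11804968  0.0242758 ] [ 0.69584181 -0.21846818 -0.00558515] [ 0.74684001 -0.11288042  0.03722617]
yel [343.42857143 202.66666667] 42 [0.38860958 0.18725703 0.06717298] [ 0.38503876  0.03546417 -0.00438127] [0.43980062 0.20646456 0.0727069 ]
yel [267.43333333 238.        ] 60 [0.46481102 0.39974211 0.06657535] [ 0.46218081  0.28977411 -0.00408206] [0.52680772 0.41830016 0.07099146]
lid 1715 ((662.0263671875, 397.6792907714844), (734.9451904296875, 190.84336853027344), 53.61064529418945)
```

View pics/scene0.png

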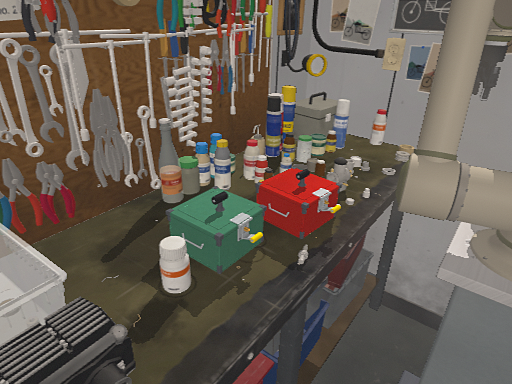

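```bash
python3 - <<'E'
from h import *
for n in ["scene","side"]:
    z=np.load(n+".npz");im,d,P=z["im"],z["d"],z["P"]
    hsv=cv2.cvtColor(im,cv2.COLOR_RGB2HSV).astype(int);H,S,V=hsv[...,0],hsv[...,1],hsv[...,2]
    box=(P[...,0]>.3)&(P[...,0]<.8)&(P[...,1]>0.0)&(P[...,1]<.6)&(d>0)
    for nm,c in [("red",((H<8)|(H>172))&(S>110)),("green",(H>45)&(H<85)&(S>80))]:
        t=(c&box&(abs(P[...,2]-.0935)<.006)).astype(np.uint8)
        t=cv2.morphologyEx(t,cv2.MORPH_OPEN,np.ones((2,2)))
        nl,l,st,ce=cv2.connectedComponentsWithStats(t)
        for i in range(1,nl):
            if st[i,4]>150: print(n,nm,ce[i],st[i,4],cv2.minAreaRect((P[l==i][:,:2]*1000).astype(np.float32)),np.median(P[l==i][:,2]))
    k=box&(V<70)&(P[...,2]>.108)&(P[...,2]<.14)
    nl,l,st,ce=cv2.connectedComponentsWithStats(k.astype(np.uint8))
    for i in range(1,nl):
        if st[i,4]>15: print(n,"blk",ce[i],st[i,4],np.median(P[l==i],0),P[l==i].min(0),P[l==i].max(0))
E
```

```text
scene red [297.74823378 187.71933205] 1557 ((363.7734375, 511.6190490722656), (191.2490234375, 905.3222045898438), 21.665151596069336) 0.09733477735788043
scene green [214.90594926 213.20822397] 2286 ((408.1760559082031, 637.7337646484375), (197.31781005859375, 768.68017578125), 34.80537414550781) 0.09731910472182378
scene blk [302.88235294 173.96470588] 85 [0.48881386 0.18443713 0.13112742] [0.48265949 0.16233217 0.11408046] [0.50463732 0.19768233 0.13644717]
scene blk [219.72881356 197.5       ] 118 [0.56338245 0.40494507 0.13061623] [0.55955087 0.38207684 0.11716901] [0.57565609 0.41944317 0.13637672]
side red [300.78466454 184.93226837] 1565 ((368.1158447265625, 533.8707275390625), (187.46664428710938, 933.29345703125), 19.791488647460938) 0.09325575939245168
side green [219.62494715 217.88625793] 2365 ((414.0235595703125, 657.2271728515625), (194.05453491210938, 791.3615112304688), 32.02973937988281) 0.09354404243843917
side blk [305.77941176 170.44117647] 68 [0.48817428 0.18657445 0.1273886 ] [0.48326964 0.16366107 0.11197858] [0.49717168 0.2002002  0.13228464]
side blk [224.49565217 201.30434783] 115 [0.563682   0.40591578 0.12800817] [0.55985936 0.38475603 0.11290635] [0.57489845 0.42138461 0.13281741]
```

The scene shows the red chest at about (297,190) and the green one at (215,220). The yellow tabs are at (335,208) and (256,237), and the red chest's handle is at (303,174). I'll fix the rectangle fit next, since the array it was given wasn't contiguous.

```bash
cat >> h.py <<'E'
def masks(im,d,P):
    hsv=cv2.cvtColor(im,cv2.COLOR_RGB2HSV).astype(int);H,S,V=hsv[...,0],hsv[...,1],hsv[...,2]
    box=(P[...,0]>.3)&(P[...,0]<.68)&(P[...,1]>0.0)&(P[...,1]<.32)&(d>0)&(P[...,2]<.3)
    return dict(red=((H<8)|(H>172))&(S>110)&box,yel=(H>20)&(H<35)&(S>120)&box,blk=(V<70)&box)
def rect(p):
    return cv2.minAreaRect(np.ascontiguousarray(p[:,:2]*1000,dtype=np.float32))
E
python3 - <<'E'
from h import *
for n in ["scene","side"]:
    z=np.load(n+".npz");im,d,P=z["im"],z["d"],z["P"]; m=masks(im,d,P)
    for nm,lo,hi in [("red",.088,.102),("yel",.055,.08),("blk",.118,.14)]:
        t=(m[nm]&(P[...,2]>lo)&(P[...,2]<hi)).astype(np.uint8)
        nl,l,st,ce=cv2.connectedComponentsWithStats(t); i=1+st[1:,4].argmax()
        print(n,nm,st[i,4],rect(P[l==i]),np.median(P[l==i],0))
m=env.camera_model("wrist");s=env.observe()
R=np.array(s["tool_rot"]);print("cam in tool",R.T@(np.array(m["T"])[:3,3]-s["position"]),R.T@np.array(m["T"])[:3,:3],m["fovy"])
E
```

```text
scene red 1574 ((502.0207214355469, 177.94952392578125), (157.5817108154297, 158.4559326171875), 84.13467407226562) [0.4937957  0.20134998 0.0972944 ]
scene yel 47 ((389.70782470703125, 190.85792541503906), (17.41243553161621, 26.398744583129883), 11.697701454162598) [0.38833605 0.19277725 0.0742654 ]
scene blk 83 ((491.4828186035156, 179.44357299804688), (36.453773498535156, 19.605270385742188), 74.52777862548828) [0.48843721 0.1847173  0.1312308 ]
side red 1564 ((501.47625732421875, 182.0086669921875), (156.03843688964844, 156.98097229003906), 84.96350860595703) [0.49591722 0.20248826 0.09322735]
side yel 32 ((388.34674072265625, 191.5716094970703), (29.831457138061523, 6.054215431213379), 87.06898498535156) [0.38751937 0.19442458 0.06895793]
side blk 63 ((490.63006591796875, 181.77392578125), (36.476654052734375, 12.827648162841797), 86.18833923339844) [0.48782084 0.18447576 0.12829008]
cam in tool [ 0.06956896 -0.00127585 -0.12306963] [[-1.56847953e-03 -9.60330851e-01 -2.78858740e-01]
 [ 9.99998767e-01 -1.52857337e-03 -3.60546096e-04]
 [-8.00125047e-05 -2.78858961e-01  9.60332064e-01]] 69.13719920894201
```

Call:
{"fn": "servo_tool", "kwargs": {
  "steps": [
    {"tx": 0.85,"ty": 3.8,"yaw": -1.7,"claw": 5.5},
    {"tx": 0.85,"ty": 3.8,"yaw": -1.7,"claw": 5.5},
    {"tx": 0.85,"ty": 3.8,"yaw": -1.7,"claw": 5.5},
    {"tx": 0.85,"ty": 3.8,"yaw": -1.7,"claw": 5.5},
    {"tx": 0.85,"ty": 3.8,"yaw": -1.7,"claw": 5.5},
    {"tx": 0.85,"ty": 3.8,"yaw": -1.7,"claw": 5.5},
    {"tx": 0.85,"ty": 3.8,"yaw": -1.7,"claw": 5.5},
    {"tx": 0.85,"ty": 3.8,"yaw": -1.7,"claw": 5.5},
    {"tx": 0.85,"ty": 3.8,"yaw": -1.7,"claw": 5.5},
    {"tx": 0.85,"ty": 3.8,"yaw": -1.7,"claw": 5.5},
    {"tx": 0.85,"ty": 3.8,"yaw": -1.7,"claw": 5.5},
    {"tx": 0.85,"ty": 3.8,"yaw": -1.7,"claw": 5.5},
    {"tx": 0.85,"ty": 3.8,"yaw": -1.7,"claw": 5.5},
    {"tx": 0.85,"ty": 3.8,"yaw": -1.7,"claw": 5.5},
    {"tx": 0.85,"ty": 3.8,"yaw": -1.7,"claw": 5.5},
    {"tx": 0.85,"ty": 3.8,"yaw": -1.7,"claw": 5.5},
    {"tx": 0.85,"ty": 3.8,"yaw": -1.7,"claw": 5.5},
    {"tx": 0.85,"ty": 3.8,"yaw": -1.7,"claw": 5.5},
    {"tx": 0,"claw": 5.5}
  ]
}}

```text
invalid input at $.steps[0]: expected keys tx, ty, tz, yaw, claw
```

```bash
cat > look.py <<'E'
from h import *
import sys
s=env.observe();R=np.array(s["tool_rot"]);print(s["time_s"],s["position"],"yaw",np.degrees(np.arctan2(R[1,0],R[0,0])))
im,d,P=cloud("wrist"); cv2.imwrite(f"pics/{sys.argv[1]}.png",im[...,::-1]); m=masks(im,d,P)
for nm,lo,hi in [("red",.088,.102),("yel",.05,.2),("blk",.128,.14)]:
    t=(m[nm]&(P[...,2]>lo)&(P[...,2]<hi)).astype(np.uint8)
    nl,l,st,ce=cv2.connectedComponentsWithStats(t)
    if nl<2: continue
    i=1+st[1:,4].argmax(); p=P[l==i]
    print(nm,st[i,4],ce[i],rect(p),np.median(p,0),np.percentile(p[:,2],95))
E
python3 look.py w1
```

```text
0.1 [ 0.23708611 -0.49601637  0.24976834] yaw 25.541624816977155
```

View pics/w1.png

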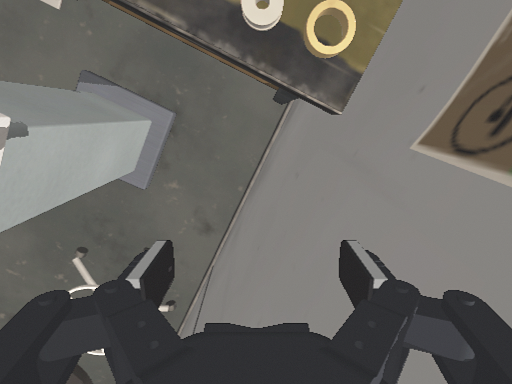

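The call was refused because every row needs all five keys, so the arm hasn't moved. The picture shows only the starting view, with the open fingers at (155,270) and (360,270).

Call:
{"fn": "servo_tool", "kwargs": {
  "steps": [
    {"tx": 0.85,"ty": 3.8,"tz": 0,"yaw": -1.7,"claw": 5.5},
    {"tx": 0.85,"ty": 3.8,"tz": 0,"yaw": -1.7,"claw": 5.5},
    {"tx": 0.85,"ty": 3.8,"tz": 0,"yaw": -1.7,"claw": 5.5},
    {"tx": 0.85,"ty": 3.8,"tz": 0,"yaw": -1.7,"claw": 5.5},
    {"tx": 0.85,"ty": 3.8,"tz": 0,"yaw": -1.7,"claw": 5.5},
    {"tx": 0.85,"ty": 3.8,"tz": 0,"yaw": -1.7,"claw": 5.5},
    {"tx": 0.85,"ty": 3.8,"tz": 0,"yaw": -1.7,"claw": 5.5},
    {"tx": 0.85,"ty": 3.8,"tz": 0,"yaw": -1.7,"claw": 5.5},
    {"tx": 0.85,"ty": 3.8,"tz": 0,"yaw": -1.7,"claw": 5.5},
    {"tx": 0.85,"ty": 3.8,"tz": 0,"yaw": -1.7,"claw": 5.5},
    {"tx": 0.85,"ty": 3.8,"tz": 0,"yaw": -1.7,"claw": 5.5},
    {"tx": 0.85,"ty": 3.8,"tz": 0,"yaw": -1.7,"claw": 5.5},
    {"tx": 0.85,"ty": 3.8,"tz": 0,"yaw": -1.7,"claw": 5.5},
    {"tx": 0.85,"ty": 3.8,"tz": 0,"yaw": -1.7,"claw": 5.5},
    {"tx": 0.85,"ty": 3.8,"tz": 0,"yaw": -1.7,"claw": 5.5},
    {"tx": 0.85,"ty": 3.8,"tz": 0,"yaw": -1.7,"claw": 5.5},
    {"tx": 0.85,"ty": 3.8,"tz": 0,"yaw": -1.7,"claw": 5.5},
    {"tx": 0.85,"ty": 3.8,"tz": 0,"yaw": -1.7,"claw": 5.5},
    {"tx": 0,"ty": 0,"tz": 0,"yaw": 0,"claw": 5.5},
    {"tx": 0,"ty": 0,"tz": 0,"yaw": 0,"claw": 5.5}
  ]
}}

```text
time_s: 2.15
position: [0.3898, 0.1881, 0.25]
tool_rot: [[0.996, -0.086, -0.001], [-0.086, -0.996, -0.0], [-0.001, 0.001, -1.0]]
ft_force: [0.2, -0.3, 0.6]
grip_width: 0.055
gripper_force: 0.0
```

```bash
python3 look.py w2
```

```text
2.15 [0.38982145 0.18812533 0.24996273] yaw -4.933745175685424
red 22594 [257.51637603  69.18783748] ((488.2391357421875, 178.91603088378906), (156.56195068359375, 131.05963134765625), 84.24652862548828) [0.49905629 0.17685656 0.09611704] 0.0975420747320418
yel 293 [255.8225256  177.86006826] ((389.7353210449219, 189.3113555908203), (30.092342376708984, 12.022743225097656), 84.5286636352539) [0.39105931 0.18874541 0.07383122] 0.07557703219842456
blk 686 [255.8483965   71.09329446] ((491.9216613769531, 178.94723510742188), (34.10923767089844, 16.422754287719727), 84.34609985351562) [0.48940909 0.18021532 0.1321043 ] 0.1341264783077196
```

View pics/w2.png

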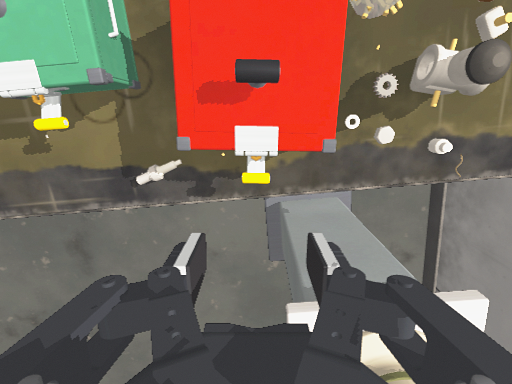

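The wrist view shows the red roller at (256,178), centred between the fingers, and the black handle at (257,71). The green tab at (50,124) is well away from the fingers.

Call:
{"fn": "servo_tool", "kwargs": {
  "steps": [
    {"tx": 0,"ty": 0.1,"tz": -3.5,"yaw": -0.8,"claw": 5.5},
    {"tx": 0,"ty": 0,"tz": -3.5,"yaw": 0,"claw": 5.5},
    {"tx": 0,"ty": 0,"tz": -3.5,"yaw": 0,"claw": 5.5},
    {"tx": 0,"ty": 0,"tz": -3,"yaw": 0,"claw": 5.5},
    {"tx": 0,"ty": 0,"tz": -2.5,"yaw": 0,"claw": 5.5},
    {"tx": 0,"ty": 0,"tz": -2.1,"yaw": 0,"claw": 5},
    {"tx": 0,"ty": 0,"tz": 0,"yaw": 0,"claw": 4},
    {"tx": 0,"ty": 0,"tz": 0,"yaw": 0,"claw": 2.5},
    {"tx": 0,"ty": 0,"tz": 0,"yaw": 0,"claw": 2.5},
    {"tx": 0,"ty": 0,"tz": 0,"yaw": 0,"claw": 2.5},
    {"tx": 0,"ty": 0,"tz": 0,"yaw": 0,"claw": 2.5},
    {"tx": 0,"ty": 0,"tz": 0,"yaw": 0,"claw": 2.5}
  ],
  "newtons": 40
}}

```text
time_s: 3.4
position: [0.39, 0.1887, 0.0699]
tool_rot: [[0.995, -0.102, 0.0], [-0.102, -0.995, 0.0], [0.0, -0.0, -1.0]]
ft_force: [-2.7, 2.8, -1.6]
grip_width: 0.0287
gripper_force: 40.0
```

Call:
{"fn": "servo_tool", "kwargs": {
  "steps": [
    {"tx": -0.165,"ty": 0.016,"tz": 0.285,"yaw": 0,"claw": 2.5},
    {"tx": -0.165,"ty": 0.016,"tz": 0.285,"yaw": 0,"claw": 2.5},
    {"tx": -0.135,"ty": 0.013,"tz": 0.365,"yaw": 0,"claw": 2.5},
    {"tx": -0.135,"ty": 0.013,"tz": 0.365,"yaw": 0,"claw": 2.5},
    {"tx": -0.055,"ty": 0.005,"tz": 0.385,"yaw": 0,"claw": 2.5},
    {"tx": -0.055,"ty": 0.005,"tz": 0.385,"yaw": 0,"claw": 2.5},
    {"tx": 0.02,"ty": -0.002,"tz": 0.39,"yaw": 0,"claw": 2.5},
    {"tx": 0.02,"ty": -0.002,"tz": 0.39,"yaw": 0,"claw": 2.5},
    {"tx": 0.1,"ty": -0.01,"tz": 0.38,"yaw": 0,"claw": 2.5},
    {"tx": 0.1,"ty": -0.01,"tz": 0.38,"yaw": 0,"claw": 2.5},
    {"tx": 0.17,"ty": -0.017,"tz": 0.35,"yaw": 0,"claw": 2.5},
    {"tx": 0.17,"ty": -0.017,"tz": 0.35,"yaw": 0,"claw": 2.5},
    {"tx": 0.175,"ty": -0.017,"tz": 0.235,"yaw": 0,"claw": 2.5},
    {"tx": 0.175,"ty": -0.017,"tz": 0.235,"yaw": 0,"claw": 2.5},
    {"tx": 0.28,"ty": -0.028,"tz": 0.27,"yaw": 0,"claw": 2.5},
    {"tx": 0.28,"ty": -0.028,"tz": 0.27,"yaw": 0,"claw": 2.5},
    {"tx": 0,"ty": 0,"tz": 0,"yaw": 0,"claw": 2.5},
    {"tx": 0,"ty": 0,"tz": 0,"yaw": 0,"claw": 2.5}
  ]
}}

```text
time_s: 5.2
position: [0.3982, 0.188, 0.1237]
tool_rot: [[0.995, -0.102, 0.001], [-0.102, -0.995, 0.0], [0.001, -0.0, -1.0]]
ft_force: [-6.7, 2.6, 10.0]
grip_width: 0.029
gripper_force: 40.8
```

```bash
python3 look.py w3
```

```text
5.2 [0.39818061 0.18801507 0.12367086] yaw -5.858759577074094
red 48152 [256.20694883  91.28135903] ((471.3119812011719, 181.20286560058594), (155.8245391845703, 95.50102996826172), 83.8930892944336) [0.47658515 0.18020452 0.09606148] 0.09741817656984589
yel 1516 [256.03957784 259.05738786] ((398.8699645996094, 188.36373901367188), (29.118968963623047, 11.659226417541504), 84.46332550048828) [0.40082849 0.18845632 0.12787299] 0.1294346133080851
blk 4320 [255.15231481  44.64259259] ((491.6182556152344, 179.13702392578125), (35.341148376464844, 16.24691390991211), 83.94576263427734) [0.49102835 0.17928006 0.1326794 ] 0.13439195606789417
```

View pics/w3.png

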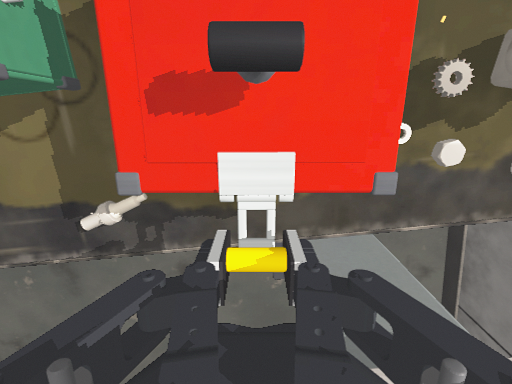

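The hasp stands about level, at roughly 1.65 rad by geometry. The roller is held at (256,259), the lid is shut and the handle is at (256,45). Next I'll release the roller, rise, and grip the handle.

Call:
{"fn": "servo_tool", "kwargs": {
  "steps": [
    {"tx": 0,"ty": 0,"tz": 0,"yaw": 0,"claw": 5.5},
    {"tx": 0,"ty": 0,"tz": 0,"yaw": 0,"claw": 5.5},
    {"tx": 0,"ty": 0,"tz": 0,"yaw": 0,"claw": 5.5},
    {"tx": 0,"ty": 0,"tz": 2,"yaw": 0,"claw": 5.5},
    {"tx": 0,"ty": 0,"tz": 3,"yaw": 0,"claw": 5.5},
    {"tx": 0,"ty": 0,"tz": 3,"yaw": 0,"claw": 5.5},
    {"tx": 3,"ty": -0.3,"tz": 0,"yaw": 0,"claw": 5.5},
    {"tx": 3.2,"ty": -0.3,"tz": 0,"yaw": 0,"claw": 5.5},
    {"tx": 3.1,"ty": -0.3,"tz": 0,"yaw": 0,"claw": 5.5},
    {"tx": 0,"ty": 0,"tz": 0,"yaw": 0,"claw": 5.5},
    {"tx": 0,"ty": 0,"tz": 0,"yaw": 0,"claw": 5.5}
  ]
}}

```text
time_s: 6.35
position: [0.4908, 0.1788, 0.2021]
tool_rot: [[0.995, -0.103, -0.001], [-0.103, -0.995, -0.0], [-0.001, 0.0, -1.0]]
ft_force: [0.3, -0.4, 0.7]
grip_width: 0.0549
gripper_force: 0.0
```

```bash
python3 look.py w4
```

```text
6.35 [0.49080745 0.17875606 0.20205622] yaw -5.883830137810822
red 27524 [256.56921232 165.76500509] ((501.1498718261719, 177.86383056640625), (156.2432403564453, 155.93820190429688), 83.9730453491211) [0.52059501 0.17510133 0.09602384] 0.09742921916564411
yel 552 [256.45833333 310.38405797] ((398.6033630371094, 188.59046936035156), (30.0919189453125, 12.285778999328613), 84.4449691772461) [0.40147516 0.1885854  0.12736681] 0.12951154828161754
blk 937 [256.11205977 207.50266809] ((493.3232727050781, 179.2526092529297), (34.26996994018555, 14.989470481872559), 84.55884552001953) [0.49422331 0.17896578 0.13279623] 0.1343615518918548
```

View pics/w4.png

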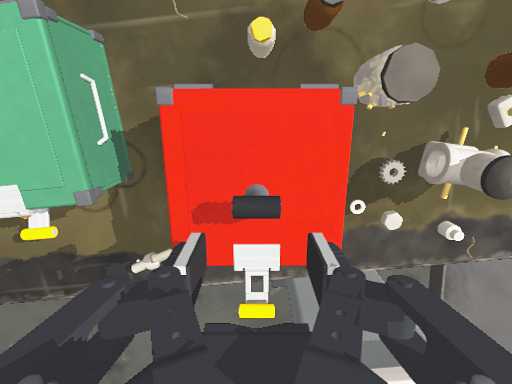

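The hasp has stayed up, with its roller at (256,310). The handle bar at (256,207) is centred between the open fingers at (185,255) and (325,255).

Call:
{"fn": "servo_tool", "kwargs": {
  "steps": [
    {"tx": 0.1,"ty": 0,"tz": -2.6,"yaw": 0,"claw": 5.5},
    {"tx": 0,"ty": 0,"tz": -2.5,"yaw": 0,"claw": 5.5},
    {"tx": 0,"ty": 0,"tz": -1.5,"yaw": 0,"claw": 5.5},
    {"tx": 0,"ty": 0,"tz": -1,"yaw": 0,"claw": 5.5},
    {"tx": 0,"ty": 0,"tz": 0,"yaw": 0,"claw": 4.5},
    {"tx": 0,"ty": 0,"tz": 0,"yaw": 0,"claw": 3},
    {"tx": 0,"ty": 0,"tz": 0,"yaw": 0,"claw": 3},
    {"tx": 0,"ty": 0,"tz": 0,"yaw": 0,"claw": 3},
    {"tx": 0,"ty": 0,"tz": 0,"yaw": 0,"claw": 3},
    {"tx": 0,"ty": 0,"tz": 0,"yaw": 0,"claw": 3}
  ],
  "newtons": 60
}}

```text
time_s: 7.4
position: [0.4917, 0.1787, 0.1273]
tool_rot: [[0.995, -0.102, 0.0], [-0.102, -0.995, -0.001], [0.0, 0.001, -1.0]]
ft_force: [-4.2, -4.3, 2.9]
grip_width: 0.0349
gripper_force: 60.9
```

```bash
python3 - <<'E'
import numpy as np
a=np.linspace(0,.95,16);f=8.5*np.cos(a)-4*np.sin(a);z=8.5*np.sin(a)+4*np.cos(a)
for i in range(15):
    df=-(f[i+1]-f[i]);print('{"tx": %.2f, "ty": %.2f, "tz": %.2f, "yaw": 0, "claw": 3}, '%(df*.995,-df*.1,z[i+1]-z[i]),end='')
print(-(f[-1]-f[0]),z[-1]-z[0])
E
```

```text
{"tx": 0.27, "ty": -0.03, "tz": 0.53, "yaw": 0, "claw": 3}, {"tx": 0.30, "ty": -0.03, "tz": 0.51, "yaw": 0, "claw": 3}, {"tx": 0.33, "ty": -0.03, "tz": 0.49, "yaw": 0, "claw": 3}, {"tx": 0.36, "ty": -0.04, "tz": 0.47, "yaw": 0, "claw": 3}, {"tx": 0.39, "ty": -0.04, "tz": 0.45, "yaw": 0, "claw": 3}, {"tx": 0.42, "ty": -0.04, "tz": 0.42, "yaw": 0, "claw": 3}, {"tx": 0.45, "ty": -0.04, "tz": 0.39, "yaw": 0, "claw": 3}, {"tx": 0.47, "ty": -0.05, "tz": 0.36, "yaw": 0, "claw": 3}, {"tx": 0.49, "ty": -0.05, "tz": 0.33, "yaw": 0, "claw": 3}, {"tx": 0.51, "ty": -0.05, "tz": 0.30, "yaw": 0, "claw": 3}, {"tx": 0.53, "ty": -0.05, "tz": 0.27, "yaw": 0, "claw": 3}, {"tx": 0.54, "ty": -0.05, "tz": 0.23, "yaw": 0, "claw": 3}, {"tx": 0.56, "ty": -0.06, "tz": 0.20, "yaw": 0, "claw": 3}, {"tx": 0.57, "ty": -0.06, "tz": 0.16, "yaw": 0, "claw": 3}, {"tx": 0.58, "ty": -0.06, "tz": 0.13, "yaw": 0, "claw": 3}, 6.809355758714485 5.240764148565212
```

Call:
{"fn": "servo_tool", "kwargs": {
  "steps": [
    {"tx": 0.27,"ty": -0.03,"tz": 0.53,"yaw": 0,"claw": 3},
    {"tx": 0.3,"ty": -0.03,"tz": 0.51,"yaw": 0,"claw": 3},
    {"tx": 0.33,"ty": -0.03,"tz": 0.49,"yaw": 0,"claw": 3},
    {"tx": 0.36,"ty": -0.04,"tz": 0.47,"yaw": 0,"claw": 3},
    {"tx": 0.39,"ty": -0.04,"tz": 0.45,"yaw": 0,"claw": 3},
    {"tx": 0.42,"ty": -0.04,"tz": 0.42,"yaw": 0,"claw": 3},
    {"tx": 0.45,"ty": -0.04,"tz": 0.39,"yaw": 0,"claw": 3}
  ]
}}

```text
time_s: 8.1
position: [0.5158, 0.1763, 0.1589]
tool_rot: [[0.995, -0.102, -0.005], [-0.102, -0.995, -0.001], [-0.005, 0.001, -1.0]]
ft_force: [-8.1, -3.0, -4.3]
grip_width: 0.0348
gripper_force: 62.1
```

Call:
{"fn": "servo_tool", "kwargs": {
  "steps": [
    {"tx": 0.47,"ty": -0.05,"tz": 0.36,"yaw": 0,"claw": 3},
    {"tx": 0.49,"ty": -0.05,"tz": 0.33,"yaw": 0,"claw": 3},
    {"tx": 0.51,"ty": -0.05,"tz": 0.3,"yaw": 0,"claw": 3},
    {"tx": 0.53,"ty": -0.05,"tz": 0.27,"yaw": 0,"claw": 3},
    {"tx": 0.54,"ty": -0.05,"tz": 0.23,"yaw": 0,"claw": 3},
    {"tx": 0.56,"ty": -0.06,"tz": 0.2,"yaw": 0,"claw": 3},
    {"tx": 0.57,"ty": -0.06,"tz": 0.16,"yaw": 0,"claw": 3},
    {"tx": 0.58,"ty": -0.06,"tz": 0.13,"yaw": 0,"claw": 3},
    {"tx": 0,"ty": 0,"tz": 0,"yaw": 0,"claw": 3},
    {"tx": 0,"ty": 0,"tz": 0,"yaw": 0,"claw": 3}
  ]
}}

```text
time_s: 9.1
position: [0.56, 0.1718, 0.1798]
tool_rot: [[0.995, -0.102, 0.001], [-0.102, -0.995, -0.001], [0.001, 0.001, -1.0]]
ft_force: [-2.6, -4.2, 0.1]
grip_width: 0.0351
gripper_force: 62.5
```

```bash
python3 look.py w5; python3 - <<'E'
from h import *
im,d,P=cloud("scene");cv2.imwrite("pics/s5.png",im[...,::-1])
E
```

```text
9.1 [0.55997755 0.17178393 0.17984049] yaw -5.866600429993583
red 2494 [256.06615878 179.80192462] ((580.4860229492188, 170.21868896484375), (154.51800537109375, 9.029014587402344), 84.28997802734375) [0.58082745 0.17008755 0.09663667] 0.10147386622082331
yel 374 [261.40641711 113.48395722] ((628.6181640625, 160.91302490234375), (17.35201072692871, 18.38631820678711), 66.22914123535156) [0.6285742  0.1606001  0.05772584] 0.058838562887699224
```

View pics/s5.png

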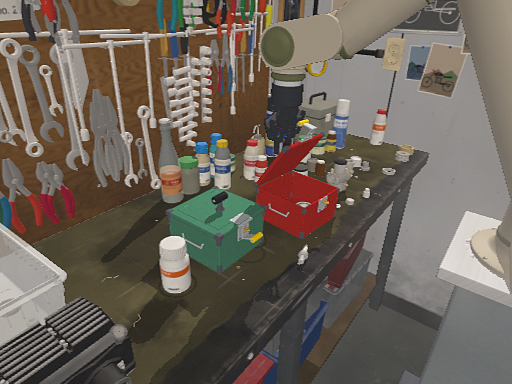

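The lid stands open at about 0.95 rad and the green chest is untouched. I'll release the handle and back off upward and to the rear.

Call:
{"fn": "servo_tool", "kwargs": {
  "steps": [
    {"tx": 0,"ty": 0,"tz": 0,"yaw": 0,"claw": 5.5},
    {"tx": 0,"ty": 0,"tz": 0,"yaw": 0,"claw": 5.5},
    {"tx": 0,"ty": 0,"tz": 0,"yaw": 0,"claw": 5.5},
    {"tx": 0.5,"ty": 0,"tz": 1,"yaw": 0,"claw": 5.5},
    {"tx": 0.5,"ty": 0,"tz": 1.5,"yaw": 0,"claw": 5.5},
    {"tx": 0.5,"ty": 0,"tz": 2.5,"yaw": 0,"claw": 5.5},
    {"tx": 0.3,"ty": 0,"tz": 3,"yaw": 0,"claw": 5.5},
    {"tx": 0,"ty": 0,"tz": 3,"yaw": 0,"claw": 5.5},
    {"tx": 0,"ty": 0,"tz": 3,"yaw": 0,"claw": 5.5},
    {"tx": 0,"ty": 0,"tz": 0,"yaw": 0,"claw": 5.5},
    {"tx": 0,"ty": 0,"tz": 0,"yaw": 0,"claw": 5.5},
    {"tx": 0,"ty": 0,"tz": 0,"yaw": 0,"claw": 5.5}
  ]
}}

```text
time_s: 10.4
position: [0.5774, 0.1722, 0.3177]
tool_rot: [[0.995, -0.102, -0.002], [-0.102, -0.995, -0.0], [-0.002, 0.0, -1.0]]
ft_force: [0.4, -0.8, -0.7]
grip_width: 0.0551
gripper_force: 0.0
```

```bash
python3 - <<'E'
from h import *
im,d,P=cloud("scene");cv2.imwrite("pics/s6.png",cv2.resize(im[90:270,150:390,::-1],None,fx=3,fy=3))
im,d,P=cloud("wrist");m=masks(im,d,P)
for k,lo in [("yel",.15),("blk",.16)]:
    p=P[m[k]&(P[...,2]>lo)&(P[...,2]<.26)]; print(k,len(p),np.median(p,0) if len(p) else "")
p=P[m["red"]&(P[...,2]>.11)]; q=np.c_[p[:,:2],np.ones(len(p))]; c=np.linalg.lstsq(q,p[:,2],rcond=None)[0]; print("lid slope",len(p),np.arctan(np.hypot(*c[:2])))
E
```

```text
yel 587 [0.50791488 0.17759422 0.25803214]
blk 573 [0.56283041 0.17225027 0.18521218]
lid slope 11122 0.9416467702857428
```

View pics/s6.png

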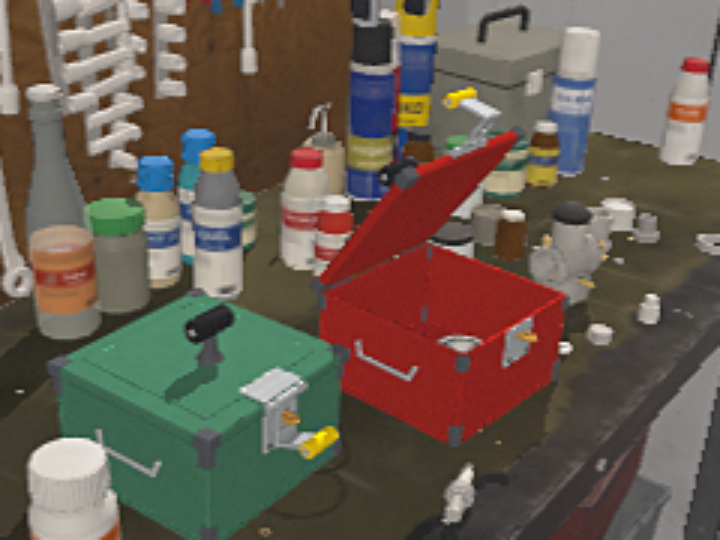

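The red lid stands at about 0.94 rad with the hasp and roller clear at (460,98), and the green chest is hasped and shut. The robot is free of everything, so I'm handing in.

```bash
python3 -c "
from rig import env
print(env.close_job())"
```

```text
the job is handed in; nothing more can be done
None
```

I've handed the job in (no verdict came back): the red hasp was swung up to about 1.65 rad with the lid down, the red lid now stands open at about 0.94 rad with the hasp still clear, the green chest is hasped and shut, and the arm was clear of both chests at about 10.5 s.

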